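# Shut and bolt the weld fixture's gate

## Task

Get the weld fixture ready: push its blue gate fully shut, then press the yellow spring catch down with one fingertip and keep it held down while the other fingertip pushes the red paddle to slide the bolt fully home across the gate. Then let go so that the catch springs back up and locks the bolt. Only push and press, pick nothing up, and leave the loose parts and tools where they are.

Things in the scene. Friction and masses are not known exactly. Their poses are not given: they have to be found in the camera images.
- fixture: Weld fixture: aluminium base plate fastened to the table, 210 (x) by 305 (y) by 12 mm thick. Its origin lies on the table surface; the plate spans x -95 to +115 mm and y -155 to +150 mm about it. All fixture positions below are in this frame. The frame is turned a little about the vertical from start to start.
- gate (a joint): Blue hinged gate of the fixture, a steel panel 6 mm thick, 120 mm long from its hinge, standing 16 to 80 mm above the table. Vertical hinge pin at fixture (14, 125) mm. Value in rad: 0 = shut (against a stop; the panel then lies along the fixture's y axis from y = 125 to y = 5 mm, its front face at x = 11 mm), growing to 1.1 as its free end swings towards the fixture's -x. It stays where it is left (under 1 N at its free end moves it). It starts 0.45 to 0.9 rad open.
- gate_edge (a point): Top corner of the gate's free end, 80 mm above the table, 120 mm from the hinge pin, mid-thickness.
- bolt (a joint): Locking bolt: a steel bar 16 mm thick, its axis 34 mm above the table along the fixture's y axis at x = 0, running in two low straps (top 46 mm above the table, at y = -118 and -20 mm, 30 mm long in x). Value in m: 0 = drawn back (start), 0.048 = fully home (end stop), sliding towards the fixture's +y; it then lies across the front of the shut gate. Slides with about 2 N. Teeth underneath lock it every 12 mm whenever the catch is up; 2 mm of play.
- bolt_paddle (a point): Middle of the top edge of the red upright paddle on the bolt, 86 mm above the table. The paddle is a plate 22 (fixture x) by 8 (fixture y) mm reaching down to the bar (about 42 mm above the table). At bolt = 0 it stands at fixture (0, -85) mm. It is pushed on its -y face.
- catch (a joint): Spring safety catch, moving straight down. Value in m: 0 = up (bolt locked), 0.012 = fully down (end stop). The bolt is free only while the catch is down by more than about 6 mm (press it 8 mm or more to be sure). The spring takes about 3 N to start and 5 N fully down; when let go it springs up by itself and locks the bolt if a gap of the teeth is over it, as at fully home.
- catch_pad (a point): Middle of the top face of the catch's long yellow pad, 60 mm above the table when up. The pad is 30 (fixture x) by 104 (fixture y) by 8 mm, centred at fixture (-64, -78) mm, parallel to the bolt; it only moves up and down, so a fingertip can slide along it while pressing. It stands 38 mm clear of the paddle, side by side. A fixed grey rail behind it, 38 mm above the table, at x = -89 mm.
- bracket_mid (a point): Bystander: loose L-shaped sheet steel part in the fixture behind the gate, 45 x 70 x 42 mm; point 20 mm above its underside.
- pin_mid (a point): Bystander: loose steel locating pin standing on the fixture plate, 12 mm thick with a 20 mm head, 50 mm tall; its middle.
- driver_mid (a point): Bystander: yellow screwdriver lying on the table; near its middle.
- pliers_mid (a point): Bystander: blue-handled pliers lying on the table, 130 mm long; near the pivot.
- angle_mid (a point): Bystander: folded steel angle standing like a roof on the table, 106 x 90 x 56 mm; 30 mm above its underside.
- spray_mid (a point): Bystander: red spray can standing on the table, 54 mm across, 170 mm tall; its middle.
- spacer_mid (a point): Bystander: steel spacer ring on the table, 60 mm across, 25 mm high; its middle.

How it is judged:
On the way, in this order (a step that is already met when the one before it is completed fails the run):
1. the gate is pushed shut (within 0.04 rad) with the bolt still drawn back (value of joint gate below 0.04 rad and value of joint bolt below 0.005 m), for 0.1 s.
2. a fingertip holds the catch down (more than 5.5 mm) with the bolt still drawn back (all of step 1 and value of joint catch above 0.0055 m and contact force between the fingers and catch above 0.5 N), for 0.05 s.
3. with the catch still held down by a fingertip, the bolt is pushed past half way (value of joint bolt between 0.026 and 0.044 m and value of joint catch above 0.005 m and contact force between the fingers and catch above 0.3 N and contact force between the fingers and bolt above 0.3 N).
At the end, for the whole second after the job is handed in: The gate is shut (within 0.04 rad), the bolt is home (45 mm or more of its 48 mm), the catch is up again (within 3 mm), all at rest and released (value of joint gate below 0.04 rad and value of joint bolt above 0.045 m and value of joint catch below 0.003 m and velocity of joint bolt below 0.005 m/s and velocity of joint gate below 0.02 rad/s); the robot touches nothing.
It fails at once if a loose part or tool is picked up, carried or shoved (moved more than 15 mm) (distance of any of bracket_mid, pin_mid, driver_mid, pliers_mid, angle_mid, spray_mid, spacer_mid from where it was at the start of the episode above 0.015 m).
It also fails if it takes over 45 s, if anything falls off the work surface, if the arm or the gripper's body presses on something with over 40 N, if the wrist force passes 120 N, or if a joint passes its speed limit or range.

## Robot

A 6-joint arm with a two-finger parallel gripper is mounted at the origin on the work surface. World frame = base frame: x ahead of the robot, y to its left, z up, the work surface at z = 0. Lengths are in m, angles in rad, forces in N, time in s.
With the tool pointing down it reaches from about 0.35 to 0.85 m from the base axis. Payload 8.1 kg.
Tool frame: the origin (TCP) lies on the mounting face of the last link; the fingertips stand 186 mm ahead of it and the grasp point (between the pads) lies 167 mm ahead of it; z points along the fingers, y is the line along which they close (so a half turn about z gives the same grasp; the last joint's range is limited). The gripper opens to 93 mm and grips with 3 to 60 N. Pads are 15 mm wide; open, the fingers measure 128 mm over their backs; the gripper's body (75 mm by 188 mm) begins 65 mm behind the grasp point.
Start: joints at [-1.27, 0.13, 1.488, -0, 1.523, -0.085], TCP at [0.226, -0.556, 0.405] pointing down, gripper open.
Joint ranges: [-2.96, 2.96], [-0.89, 2.26], [0.02, 2.5], [-1.34, 4.48], [0, 2.73], [-2.66, 2.66]. Speed limits (rad/s): [2.39, 2.39, 2.79, 3.14, 3.14, 3.14].

## Interface

Orientations are given as a rotation vector (axis times angle).
In Python, from plant import * gives the robot as it stands. The module is installed in compiled form; this text tells all that it offers.
- The arm moves only by the tool arm_command, never from a script. Its argument "increments" is a list of rows, each a list of 6 numbers: the shift along the tool's x, y, z in units of 0.2 m (1.0 is 0.2 m), then the turn, a rotation vector about the tool's x, y, z in units of pi rad (1.0 is pi rad). A call has exactly 5 rows; each row is the pose to reach, as a shift and turn from the pose commanded when the call began, along the tool's axes at that moment, turning the shorter way round; what a row does not reach only later rows make up. A row lasts 1/8 s, in which the tool goes at most 62.5 mm and 10.7 degrees, less where a joint would pass 70% of its speed; a pose out of reach is approached as far as the arm can. A call with a number of a shift or a turn outside -1 to 1 is refused whole. A call with a gripper value outside its range is refused whole. "fingers" is the closure, from -1 (fully open) to 1 (shut), set as the call begins (left out, the last holds). The fingers move at their own pace and stop on an object; "force" is the grip in N (left out, the last holds). Time passes only in rows, so rows that repeat a pose let the fingers close, or fill a call up. It gives the time, the measured TCP pose, the force, the opening and the grip force at its end, in the units of the state.
- read_state(): the state, without advancing time (a new reading comes with each control period).
- read_camera(name): name is "side" or "top"; returns a dict with "image" (420x560x3 uint8, red, green, blue), "fx", "fy", "cx", "cy" (pixels), "T" (4x4, takes a point from camera to world coordinates). Camera axes: x right, y down, z forward; pixel columns grow to the right and rows downward; lengths in m; the calibration is good to about 2 mm. A picture is of the moment at which its call begins. There is no depth.
- close_job(): hands the job in; it is judged then, once.
The state is a dict: "t": time; "q": joint angles; "dq": joint speeds; "joint_torque": joint torques, N m; "tool_pos": TCP position; "orientation": TCP orientation; "force": force on the tool from outside, world axes, zero at the start; "wrist_torque": the same for the moment, N m; "opening": finger opening in m; "gripper_force": force on a finger pad.
Only numpy, scipy, OpenCV 4.12 (cv2) and the standard library are available. Lean on these libraries where they do the work, as an engineer would, in place of code of your own. Each camera call takes 0.05 s, during which the arm holds its last target. There are 200 camera calls.

## Working session

There is one attempt and no reset: what is moved stays moved. The work goes in short steps, Python scripts to look and compute and a tool call to move; the robot and the scene stay as the last step left them, time stands still between calls to the robot, and variables do not carry over. Pictures are saved under pics/ and viewed, at most 10 in all, crops included, and the job is handed in when it is done.

Besides the shell and the picture viewer there is one more tool, called in YAML: its name, and indented under it one key for each argument. arm_command: Moves the arm, as the interface text tells. Shifts and turns lie within -1 to 1; 1 stands for 0.2 m of shift or pi rad of turn. Its arguments: {"type":"object","properties":{"increments":{"type":"array","items":{"type":"array","items":{"type":"number","minimum":-1,"maximum":1}}},"fingers":{"type":"number"},"force":{"type":"number"}},"required":["increments"]}

```bash
mkdir -p pics; python3 - <<'E'
from plant import *
import cv2,numpy as np,pickle
s=read_state();print(s)
for n in("side","top"):
    c=read_camera(n);pickle.dump(c,open(n+".pkl","wb"))
    cv2.imwrite(f"pics/{n}0.png",c["image"][:,:,::-1]);print(n,c["fx"],c["cx"],c["cy"],np.round(c["T"],3).tolist())
E
```

```text
{'t': 0.0, 'q': array([-1.27045715e+00,  1.31131626e-01,  1.48928902e+00, -6.66193023e-06,
        1.52298399e+00, -8.53925776e-02]), 'dq': array([-0.00085618,  0.00060336,  0.00158634, -0.00052152,  0.00066702,
        0.00051808]), 'joint_torque': array([ 8.64028789e-04, -5.59842467e+01, -4.91760135e+01,  7.67281372e-02,
        3.48886556e-02, -1.61087082e-04]), 'tool_pos': array([ 0.22569702, -0.55568177,  0.40369943]), 'orientation': array([-3.08157671e+00, -6.01811995e-01,  3.15519127e-04]), 'force': array([ 0.22330503, -0.60641465, -0.19618183]), 'wrist_torque': array([-0.02098155, -0.00632392, -0.01267058]), 'gripper_force': 0.0, 'opening': 0.09313235033587026}
side 438.9639678635493 280.63793491160874 205.67347883456108 [[-0.846, -0.348, 0.404, 0.042], [-0.533, 0.543, -0.648, 0.797], [0.007, -0.764, -0.645, 0.854], [0.0, 0.0, 0.0, 1.0]]
top 425.91132156901097 276.99448731498774 201.96245073932084 [[0.024, -0.994, 0.103, 0.399], [-1.0, -0.024, 0.003, -0.011], [-0.0, -0.103, -0.995, 1.236], [0.0, 0.0, 0.0, 1.0]]
```

View pics/top0.png

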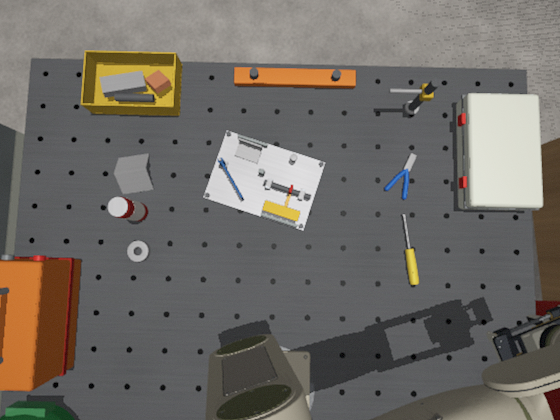

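View pics/side0.png

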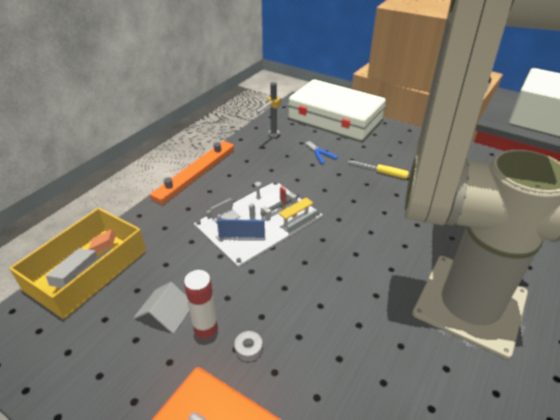

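The top view shows the plate with corners near (229,131), (325,163), (303,229) and (206,197). The yellow pad is at (281,211), the red paddle at (290,190), and the open blue gate runs from (220,160) to (242,199). The side view shows the same layout, and nothing loose lies in front of the gate.

```bash
cat > h.py <<'E'
import cv2,numpy as np,pickle
def ray(c,u,v,z):
    d=c["T"][:3,:3]@np.array([(u-c["cx"])/c["fx"],(v-c["cy"])/c["fy"],1]);o=c["T"][:3,3]
    return o+d*(z-o[2])/d[2]
def mask(c,lo,hi,box):
    h=cv2.cvtColor(c["image"],cv2.COLOR_RGB2HSV);m=cv2.inRange(h,lo,hi)
    k=np.zeros_like(m);x0,y0,x1,y1=box;k[y0:y1,x0:x1]=255
    return m&k
def blob(m):
    cs=max(cv2.findContours(m,cv2.RETR_EXTERNAL,cv2.CHAIN_APPROX_NONE)[0],key=cv2.contourArea)
    return cs
E
python3 - <<'E'
from h import *
c=pickle.load(open("top.pkl","rb"));B=(190,115,340,245)
m=mask(c,(0,0,150),(179,60,255),B)
p=np.argwhere(m)[:,::-1].astype(np.float32)
hull=cv2.convexHull(p)
r=cv2.minAreaRect(p);bx=cv2.boxPoints(r);print(bx)
W=np.array([ray(c,u,v,.012)[:2] for u,v in bx]);print(W, np.linalg.norm(W-np.roll(W,-1,0),axis=1))
W4=W.astype(np.float64); 
# long side direction
e=W-np.roll(W,1,0); l=np.linalg.norm(e,axis=1);i=l.argmax();d=e[i]*np.sign(e[i][1]);th=np.arctan2(-d[0],d[1])
R=np.array([[np.cos(th),-np.sin(th)],[np.sin(th),np.cos(th)]])
o=W.mean(0)-R@[.010,-.0025];print("yaw",np.degrees(th),"origin",o)
for n,lo,hi,z in(("yel",(20,130,130),(35,255,255),.06),("red",(0,150,100),(6,255,255),.086),("blue",(100,130,40),(125,255,255),.08)):
    mm=mask(c,lo,hi,B);ct=blob(mm);q=cv2.boxPoints(cv2.minAreaRect(ct));ctr=ct[:,0].mean(0)
    f=lambda u,v:np.round((R.T@(ray(c,u,v,z)[:2]-o))*1000)
    print(n,ctr,f(*ctr),ray(c,*ctr,z),[f(*a) for a in q],q.tolist())
E
```

```text
[[202.47968 197.59804]
 [224.77014 129.13448]
 [325.29974 161.86504]
 [303.00928 230.3286 ]]
[[ 0.53293248  0.20860408]
 [ 0.73712791  0.1516285 ]
 [ 0.64654465 -0.14532308]
 [ 0.44547237 -0.08388877]] [0.21199526 0.31046025 0.21024803 0.30528894]
yaw -16.964005942137796 origin [0.5816839  0.03806411]
yel [282.21698113 208.10377358] [-57. -80.] [ 0.50375169 -0.02226774  0.06      ] [array([-78., -29.]), array([-12., -29.]), array([ -13., -129.]), array([ -78., -129.])] [[262.199951171875, 209.40000915527344], [269.5999755859375, 187.1999969482422], [303.79998779296875, 198.59999084472656], [296.39996337890625, 220.8000030517578]]
red [290.375  188.6875] [ -2. -85.] [ 0.55505548 -0.04300133  0.086     ] [array([-12., -82.]), array([  8., -80.]), array([  9., -88.]), array([-11., -89.])] [[288.058837890625, 191.76470947265625], [289.82354736328125, 184.70587158203125], [292.41180419921875, 185.35293579101562], [290.6470947265625, 192.41177368164062]]
blue [230.56962025 178.39240506] [-26.  80.] [0.58037856 0.12158049 0.08      ] [array([  9., 126.]), array([ 17., 119.]), array([-67.,  32.]), array([-75.,  40.])] [[218.56893920898438, 161.2220458984375], [222.16110229492188, 159.37155151367188], [242.04788208007812, 197.97531127929688], [238.45571899414062, 199.8258056640625]]
```

```bash
cat >> h.py <<'E'
from scipy.spatial.transform import Rotation as Ro
TH=np.radians(-16.9);OR=np.array([.5817,.0381])
R2=np.array([[np.cos(TH),-np.sin(TH)],[np.sin(TH),np.cos(TH)]])
def F(x,y): return OR+R2@[x/1000,y/1000]
def plan(s,x,y,ztip):
    "increment numbers to bring tips to fixture (x,y) mm, height ztip m, tool y along fixture +-x"
    Rc=Ro.from_rotvec(s["orientation"]);best=None
    for sg in(1,-1):
        ty=np.r_[sg*R2[:,0],0];tz=np.array([0,0,-1.]);tx=np.cross(ty,tz)
        rv=(Rc.inv()*Ro.from_matrix(np.c_[tx,ty,tz])).as_rotvec()
        if best is None or np.linalg.norm(rv)<np.linalg.norm(best):best=rv
    d=Rc.inv().apply(np.r_[F(x,y),ztip+.186]-s["tool_pos"])
    return np.round(np.r_[d/.2,best/np.pi],3)
def fix(s):
    "tip position in fixture mm"
    p=s["tool_pos"];a=R2.T@(p[:2]-OR)*1000
    return np.round([*a,(p[2]-.186)*1000],1)
E
python3 - <<'E'
from h import *
from plant import *
s=read_state();print(np.round(Ro.from_rotvec(s["orientation"]).as_matrix(),3).tolist(),fix(s));print(plan(s,-110,60,.15))
a=pickle.load(open("top.pkl","rb"))["image"][115:245,195:335];b=pickle.load(open("side.pkl","rb"))["image"][165:275,185:335]
im=np.zeros((390+0,800,3),np.uint8);a=cv2.resize(a,(390,362),interpolation=2);b=cv2.resize(b,(405,297),interpolation=2)
im[:362,:390]=a;im[:297,395:]=b;cv2.imwrite("pics/crop.png",im[:,:,::-1])
E
```

```text
[[0.927, 0.376, -0.001], [0.376, -0.927, 0.002], [0.0, -0.002, -1.0]] [-168.  -671.6  217.8]
[ 2.528 -2.66   0.344 -0.    -0.    -0.283]
```

View pics/crop.png

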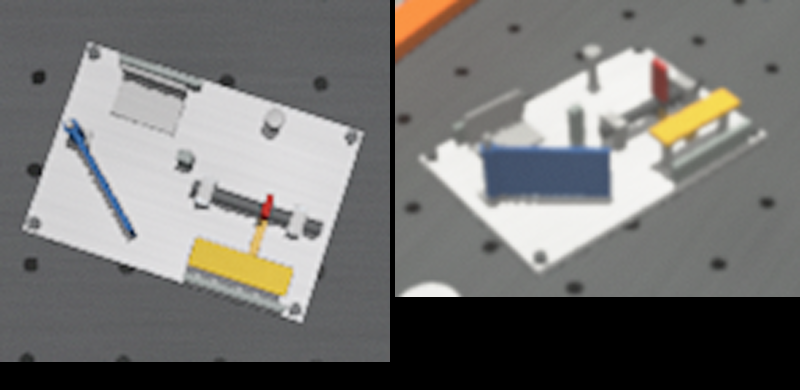

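The crop shows the grey gate-stop post at (185,160). The pin at (273,120) and the bracket at (150,100) both sit clear behind the gate, so the gate's front side is free to push from.

arm_command:
  increments:
    - [0.17,-0.18,0,0,0,0]
    - [0.34,-0.355,0,0,0,0]
    - [0.5,-0.53,0,0,0,0]
    - [0.67,-0.71,0,0,0,0]
    - [0.84,-0.89,0,0,0,0]
  fingers: 1
  force: 10

```text
t: 0.72
tool_pos: [0.3147, -0.3262, 0.4043]
orientation: [-3.083, -0.602, 0.0]
force: [0.2, -0.7, 0.7]
opening: 0.0478
gripper_force: 0.0
```

arm_command:
  increments:
    - [0.17,-0.18,0,0,0,0]
    - [0.34,-0.355,0,0,0,0]
    - [0.5,-0.53,0,0,0,0]
    - [0.67,-0.71,0,0,0,0]
    - [0.84,-0.89,0,0,0,0]

```text
t: 1.35
tool_pos: [0.4033, -0.098, 0.4045]
orientation: [3.083, 0.602, 0.0]
force: [0.6, -1.5, -0.1]
opening: 0.001
gripper_force: 0.0
```

arm_command:
  increments:
    - [0.17,-0.18,0,0,0,-0.056]
    - [0.34,-0.355,0,0,0,-0.113]
    - [0.5,-0.53,0,0,0,-0.17]
    - [0.67,-0.71,0,0,0,-0.226]
    - [0.84,-0.89,0,0,0,-0.283]

```text
t: 1.98
tool_pos: [0.492, 0.1302, 0.4044]
orientation: [-2.519, -1.877, 0.001]
force: [0.6, -0.3, -0.3]
opening: 0.0006
gripper_force: 0.0
```

```bash
python3 - <<'E'
from h import *
from plant import *
s=read_state();print(s["t"],s["q"],s["force"],s["opening"],fix(s));print(plan(s,-110,60,.062))
E
```

```text
1.975 [ 1.57932594e-01 -1.17405110e-01  1.73768780e+00 -1.53609734e-04
  1.52167798e+00  4.47824098e-01] [ 0.64116596 -0.27738605 -0.34208687] 0.0005636126961826749 [-112.6   62.   218.4]
[-0.01   0.013  0.782 -0.     0.     0.002]
```

arm_command:
  increments:
    - [0,0,0.2,0,0,0]
    - [0,0,0.4,0,0,0]
    - [0,0,0.6,0,0,0]
    - [0,0,0.78,0,0,0]
    - [0,0,0.78,0,0,0]

```text
t: 2.6
tool_pos: [0.4899, 0.1282, 0.2453]
orientation: [-2.522, -1.868, 0.01]
force: [0.0, -1.0, -0.2]
opening: 0.0005
gripper_force: 0.0
```

arm_command:
  increments:
    - [0,0.1,0,0,0,0]
    - [0,0.2,0,0,0,0]
    - [0,0.3,0,0,0,0]
    - [0,0.4,0,0,0,0]
    - [0,0.46,0,0,0,0]

```text
t: 3.22
tool_pos: [0.581, 0.1014, 0.2506]
orientation: [2.524, 1.869, 0.002]
force: [-0.6, 0.2, 1.1]
opening: 0.0005
gripper_force: 0.6
```

arm_command:
  increments:
    - [0,0.01,0,0,0,0]
    - [0,0.02,0,0,0,0]
    - [0,0.03,0,0,0,0]
    - [0,0.04,0,0,0,0]
    - [0,0.05,0,0,0,0]

```text
t: 3.85
tool_pos: [0.5893, 0.0988, 0.2486]
orientation: [-2.524, -1.87, 0.001]
force: [-1.8, -1.6, -0.0]
opening: 0.0007
gripper_force: 0.5
```

```bash
python3 - <<'E'
from h import *
from plant import *
s=read_state();print(s["t"],s["force"],fix(s))
c=read_camera("side");c2=read_camera("top");cv2.imwrite("pics/g.png",np.hstack([cv2.resize(x["image"][y:y+150,q:q+150],(400,400)) for x,y,q in((c,150,175),(c2,105,190))])[:,:,::-1])
E
```

```text
3.85 [-1.8399152  -1.57313653 -0.04148713] [-10.4  60.3  62.6]
```

View pics/g.png

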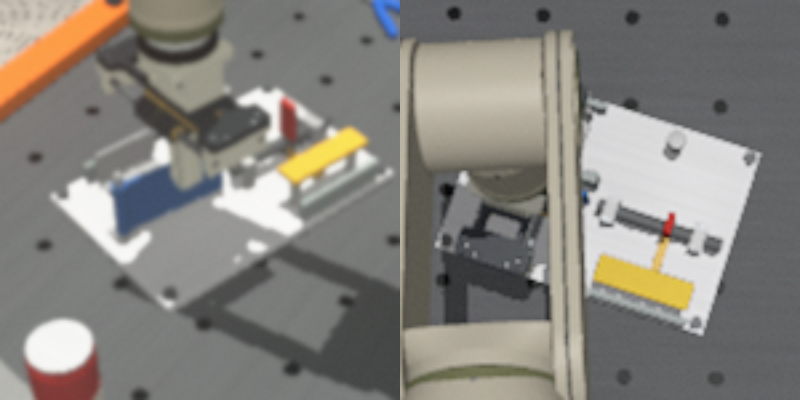

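The gate is pushed nearly in line, with the fingers at its front near (190,165) in the left crop. I'll press on to the stop.

arm_command:
  increments:
    - [0,0.007,0,0,0,0]
    - [0,0.014,0,0,0,0]
    - [0,0.02,0,0,0,0]
    - [0,0.025,0,0,0,0]
    - [0,0.03,0,0,0,0]

```text
t: 4.58
tool_pos: [0.5952, 0.097, 0.2487]
orientation: [-2.525, -1.87, 0.0]
force: [-0.9, -0.5, 0.1]
opening: 0.0003
gripper_force: 0.4
```

arm_command:
  increments:
    - [0,0.005,0,0,0,0]
    - [0,0.01,0,0,0,0]
    - [0,0.015,0,0,0,0]
    - [0,0.02,0,0,0,0]
    - [0,0.02,0,0,0,0]

```text
t: 5.2
tool_pos: [0.5975, 0.0964, 0.2486]
orientation: [-2.521, -1.868, 0.006]
force: [-14.3, 2.9, 9.8]
opening: 0.0008
gripper_force: 7.4
```

arm_command:
  increments:
    - [0,-0.07,0,0,0,0]
    - [0,-0.14,0,0,0,0]
    - [0,-0.17,-0.1,0,0,0]
    - [0,-0.17,-0.2,0,0,0]
    - [0,-0.17,-0.3,0,0,0]

```text
t: 5.82
tool_pos: [0.567, 0.1057, 0.3116]
orientation: [2.523, 1.869, 0.004]
force: [-0.4, 0.1, 0.0]
opening: 0.0002
gripper_force: 0.0
```

arm_command:
  increments:
    - [-0.2,0,-0.05,0,0,0]
    - [-0.4,0,-0.05,0,0,0]
    - [-0.6,0,-0.05,0,0,0]
    - [-0.8,0,-0.05,0,0,0]
    - [-0.84,0,-0.05,0,0,0]
  fingers: -0.118

```text
t: 6.45
tool_pos: [0.5174, -0.057, 0.3204]
orientation: [2.526, 1.865, 0.002]
force: [0.2, 0.4, 0.2]
opening: 0.0455
gripper_force: 0.0
```

```bash
python3 - <<'E'
from h import *
from plant import *
s=read_state();print(s["t"],s["force"],s["opening"],fix(s),plan(s,-33,-108,.07))
c=read_camera("side");c2=read_camera("top")
pickle.dump(c2,open("top2.pkl","wb"))
cv2.imwrite("pics/h.png",np.hstack([cv2.resize(x["image"][y:y+150,q:q+150],(400,400)) for x,y,q in((c,130,190),(c2,105,190))])[:,:,::-1])
E
```

```text
6.45 [0.20475764 0.43242548 0.16034975] 0.04552259063181258 [ -33.9 -109.7  134.4] [ 0.009  0.004  0.322  0.001  0.    -0.001]
```

View pics/h.png

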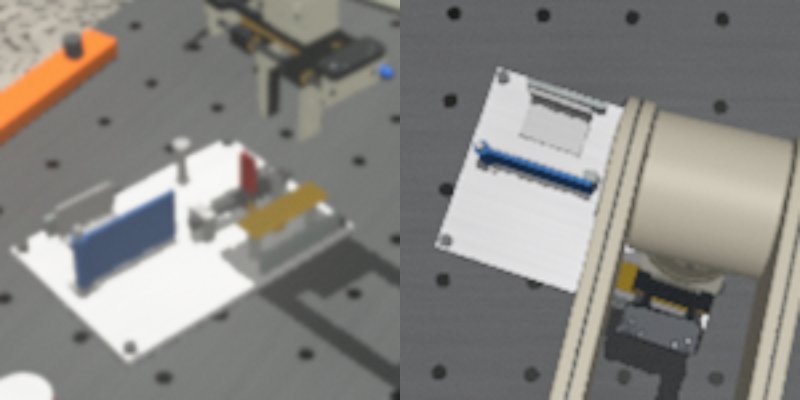

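The gate now lies shut, along (483,150) to (595,185) in the right crop. It gives a good check on the fixture frame.

```bash
python3 - <<'E'
from h import *
c=pickle.load(open("top2.pkl","rb"))
ct=blob(mask(c,(100,130,40),(125,255,255),(200,140,275,190)));q=cv2.boxPoints(cv2.minAreaRect(ct))
P=np.array([R2.T@(ray(c,u,v,.08)[:2]-OR)*1000 for u,v in q]);print(P.round(1))
E
```

```text
[[  2.4 125.4]
 [ 15.6 125.6]
 [ 14.9   2.3]
 [  1.7   2.3]]
```

arm_command:
  increments:
    - [0,0,0.07,0,0,0]
    - [0,0,0.14,0,0,0]
    - [0,0,0.21,0,0,0]
    - [0,0,0.28,0,0,0]
    - [0,0,0.32,0,0,0]

```text
t: 7.18
tool_pos: [0.517, -0.0547, 0.2531]
orientation: [-2.523, -1.869, 0.002]
force: [0.2, -0.4, 0.5]
opening: 0.052
gripper_force: 0.0
```

```bash
python3 - <<'E'
from h import *
from plant import *
s=read_state();print(s["t"],s["force"],s["opening"],fix(s),plan(s,-33,-108,.05))
E
```

```text
7.175 [ 0.20852646 -0.4402571   0.47245238] 0.05198490383719928 [ -34.9 -107.6   67.1] [-0.002  0.01   0.086 -0.001  0.    -0.   ]
```

arm_command:
  increments:
    - [0,0.005,0.03,0,0,0]
    - [0,0.005,0.05,0,0,0]
    - [0,0.005,0.07,0,0,0]
    - [0,0.005,0.085,0,0,0]
    - [0,0.005,0.085,0,0,0]

```text
t: 7.8
tool_pos: [0.5185, -0.0553, 0.2379]
orientation: [2.524, 1.869, 0.0]
force: [-1.2, 0.0, 3.2]
opening: 0.0519
gripper_force: 1.7
```

```bash
python3 - <<'E'
from h import *
from plant import *
s=read_state();print(s["t"],s["force"],s["wrist_torque"],s["opening"],fix(s))
E
```

```text
7.8 [-1.18228667e+00  2.20129284e-03  3.22482927e+00] [-0.01786334  0.36150072  0.01152499] 0.05186758071166439 [ -33.3 -107.7   51.9]
```

The spring is pushing back with 3 N and the catch is about 8 mm down. I'll go 1.4 mm deeper and start pushing the paddle.

arm_command:
  increments:
    - [0,0,0.007,0,0,0]
    - [0.03,0,0.007,0,0,0]
    - [0.06,0,0.007,0,0,0]
    - [0.09,0,0.007,0,0,0]
    - [0.12,0,0.007,0,0,0]

```text
t: 8.43
tool_pos: [0.5258, -0.032, 0.2367]
orientation: [2.524, 1.869, 0.001]
force: [-0.3, -5.0, 5.3]
opening: 0.0516
gripper_force: 2.9
```

```bash
python3 - <<'E'
from h import *
from plant import *
s=read_state();print(s["t"],s["force"],s["wrist_torque"],s["opening"],fix(s))
E
```

```text
8.425 [-0.30614171 -4.9811459   5.27094525] [-0.85670116  0.04353391 -0.00863128] 0.05159542582819621 [-33.1 -83.4  50.7]
```

arm_command:
  increments:
    - [0.02,0,0,0,0,0]
    - [0.04,0,0,0,0,0]
    - [0.065,0,0,0,0,0]
    - [0.09,0,0,0,0,0]
    - [0.11,0,0,0,0,0]

```text
t: 9.05
tool_pos: [0.5319, -0.0109, 0.2363]
orientation: [-2.524, -1.87, 0.0]
force: [-0.2, -4.9, 5.3]
opening: 0.0522
gripper_force: 2.9
```

```bash
python3 - <<'E'
from h import *
from plant import *
s=read_state();print(s["t"],s["force"],s["wrist_torque"],s["opening"],fix(s))
E
```

```text
9.05 [-0.17778851 -4.93746797  5.32880101] [-0.82504291  0.02015409 -0.022965  ] 0.052233487000552054 [-33.5 -61.4  50.3]
```

Bolt at about 35 mm, with the catch still held. Next I'll push it to the end stop.

arm_command:
  increments:
    - [0.015,0,0,0,0,0]
    - [0.03,0,0,0,0,0]
    - [0.045,0,0,0,0,0]
    - [0.06,0,0,0,0,0]
    - [0.068,0,0,0,0,0]

```text
t: 9.68
tool_pos: [0.5354, 0.0002, 0.2364]
orientation: [2.524, 1.868, -0.006]
force: [-6.6, -20.2, 9.5]
opening: 0.0517
gripper_force: 11.3
```

```bash
python3 - <<'E'
from h import *
from plant import *
s=read_state();print(s["t"],s["force"],s["wrist_torque"],s["opening"],fix(s))
E
```

```text
9.675 [ -6.59911449 -20.16952747   9.53844482] [-3.28669814  0.93556212 -0.5654998 ] 0.051669029207654496 [-33.3 -49.7  50.4]
```

The force climbed to 20 N at y ≈ -49.7, so the bolt is on its end stop. I'll ease the push, then lift straight up.

arm_command:
  increments:
    - [-0.01,0,0,0,0,0]
    - [-0.01,0,-0.03,0,0,0]
    - [-0.02,0,-0.12,0,0,0]
    - [-0.02,0,-0.3,0,0,0]
    - [-0.02,0,-0.5,0,0,0]

```text
t: 10.3
tool_pos: [0.5341, -0.0014, 0.3371]
orientation: [-2.522, -1.869, 0.001]
force: [1.2, -0.3, -0.1]
opening: 0.0515
gripper_force: 0.0
```

arm_command:
  increments:
    - [-0.2,0,-0.1,0,0,0]
    - [-0.4,0,-0.2,0,0,0]
    - [-0.6,0,-0.2,0,0,0]
    - [-0.8,0,-0.2,0,0,0]
    - [-1,0,-0.2,0,0,0]

```text
t: 10.92
tool_pos: [0.4758, -0.1938, 0.3769]
orientation: [-2.524, -1.87, -0.002]
force: [0.6, -0.3, -0.5]
opening: 0.0518
gripper_force: 0.0
```

```bash
python3 - <<'E'
from h import *
from plant import *
s=read_state();print(s["t"],s["force"],fix(s))
c=read_camera("side");c2=read_camera("top")
for lo,hi,z in(((0,150,100),(6,255,255),.086),((100,130,40),(125,255,255),.08)):
    try:
        ct=blob(mask(c2,lo,hi,(200,140,310,215)));q=cv2.boxPoints(cv2.minAreaRect(ct))
        print(np.array([R2.T@(ray(c2,u,v,z)[:2]-OR)*1000 for u,v in q]).round(1).tolist())
    except Exception as e: print(e)
for nm,cc in (("old",pickle.load(open("side.pkl","rb"))),("new",c)):
    ct=blob(mask(cc,(20,130,100),(35,255,255),(265,185,330,240)));print(nm,cv2.minAreaRect(ct),cv2.boundingRect(ct))
cv2.imwrite("pics/i.png",np.hstack([cv2.resize(x["image"][y:y+150,q:q+150],(400,400)) for x,y,q in((c,130,190),(c2,105,190))])[:,:,::-1])
E
```

```text
10.925 [ 0.59788705 -0.3183003  -0.47613835] [ -33.9 -252.7  190.9]
[[-10.6, -34.6], [7.7, -34.6], [7.6, -41.5], [-10.6, -41.5]]
[[-0.2, 125.4], [15.6, 125.6], [14.9, 2.3], [-0.9, 2.2]]
old ((295.79998779296875, 208.09999084472656), (9.838700294494629, 32.64659881591797), 63.43495178222656) (280, 198, 32, 21)
new ((296.0423278808594, 208.03033447265625), (9.501228332519531, 33.02142333984375), 62.241458892822266) (280, 198, 33, 21)
```

View pics/i.png

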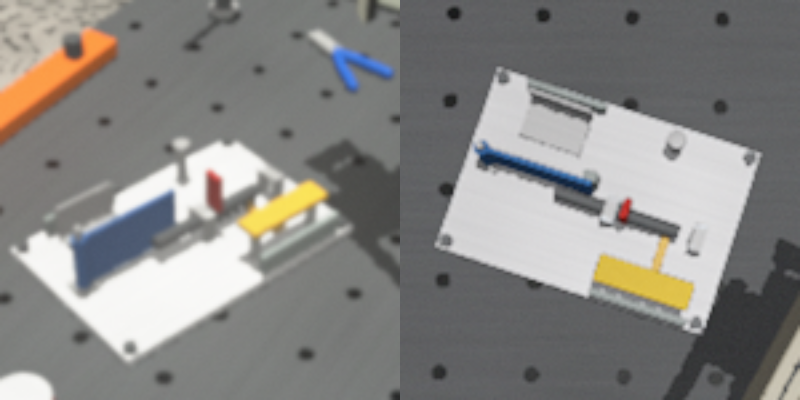

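The picture shows the bolt lying across the shut gate and the paddle at (624,210), about 47 mm on from its start. The catch is back at its starting height and the arm is clear.

```bash
python3 -c "
from plant import *
print(close_job())"
```

```text
the job is handed in; nothing more can be done
None
```

I've handed the job in: the gate is shut, the bolt is about 47 mm of its 48 mm across it, the catch is back up, the loose parts in view of my last pictures weren't disturbed, and it took about 11 s of the 45 s; no verdict came back.

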